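# Hold the hinge tester's flap open with its lever

## Robot

A 6-joint arm with a two-finger parallel gripper is mounted at the origin on the work surface. World frame = base frame: x ahead of the robot, y to its left, z up, the work surface at z = 0. Lengths are in mm, angles in rad, forces in N, time in s.
With the tool pointing down it reaches from about 325 to 875 mm from the base axis. Payload 4.4 kg.
Tool frame: the origin (TCP) lies on the centre line of the jaws, within the pads' length; the fingertips stand ahead of it and the grasp point (between the pads) lies 6 mm ahead of it (ctrl.tcp_to_tips is the z of the fingertips in the tool frame, in mm); z points along the fingers, y is the line along which they close (so a half turn about z gives the same grasp; the last joint's range is limited). The gripper opens to 85 mm and grips with 20 to 120 N. Pads are 22 mm wide; open, the fingers measure 114 mm over their backs; the gripper's body (76 mm by 85 mm) begins 54 mm behind the grasp point. The pads swing forward as they close: fully open they stand 13 mm farther back than shut.
Start: joints at [-1.315, 0.207, 1.542, -0, 1.393, -0.15], TCP at [227.5, -528.083, 256.282] pointing down, gripper open.
Joint ranges: [-2.73, 2.73], [-0.86, 2.22], [0.23, 2.46], [-1.11, 4.25], [0.08, 2.63], [-2.82, 2.82]. Speed limits (rad/s): [2.79, 2.79, 3.14, 3.14, 3.14, 3.14].

## Interface

Orientations are given as a 3x3 rotation matrix whose columns are the frame's x, y, z axes.
In Python, from plant import ctrl, sensors, optics gives the robot as it stands. Calls block until the motion is done:
- ctrl.move_ptp(position, orientation): joint-space move of the TCP to a pose.
- ctrl.move_l(position, rot=None, vel=150, threshold=None): straight line of the TCP; rot=None keeps the orientation; vel is the mean speed in mm/s. With threshold (N) it stops when the force on the tool has changed by that much, and returns True; else False.
- ctrl.set_joints(angles): joint-space move.
- ctrl.gripper_to(opening, force=None): finger opening in mm; force is the grip in N (None keeps the last); returns when the fingers have stopped.
- ctrl.hold(seconds).
- ctrl.solve_ik(position, orientation): joint angles nearest the present ones, or None.
- sensors.read_state(): the state.
- optics.grab_frame(name): name is "scene" or "side" or "wrist"; returns (picture, depth): 400x640x3 uint8, red, green, blue; 400x640 float32, mm along the optical axis (not along the pixel's ray), 0 where there is no reading.
- optics.camera_params(name): a dict with "mtx" (3x3 intrinsics, pixels), "k1" (the pictures are not rectified: a ray, as slopes to the right and down, at radius r is drawn at 1 + k1 r^2 times it, then the intrinsics apply), "R" (3x3) and "t" (3): a world point X has camera coordinates R X + t; the wrist camera has in their place "T_tool_cam" (4x4, takes a point from camera to tool coordinates, whose origin is the TCP and whose axes are the flange's). Camera axes: x right, y down, z forward; pixel columns grow to the right and rows downward; lengths in mm; the calibration is good to about 2 mm. A picture is of the moment at which its call begins: read the wrist's pose just before it. camera_params takes no time and is no camera call.
A pose or a line that the arm cannot do raises ctrl.MotionError and nothing moves.
- ctrl.finish_job(): hands the job in; it is judged then, once.
The state is a dict: "t": time; "q": joint angles; "qvel": joint speeds; "tau": joint torques, N m; "eef_pos": TCP position; "eef_rot": TCP orientation; "force": force on the tool from outside, world axes, zero at the start; "wrist_torque": the same for the moment, N m; "grip_width": finger opening in mm; "grasp_force": force on a finger pad.
Only numpy, scipy, OpenCV 4.12 (cv2) and the standard library are available. Lean on these libraries where they do the work, as an engineer would, in place of code of your own. Each camera call takes 0.05 s, during which the arm holds its last target. There are 200 camera calls.

## Task

With a fingertip push the catch's upright post fully away from the lever, so that the catch's tongue comes out from below the lever. Then gently press down the long end of the lever onto its rubber stop, so that the short end raises the heavy steel flap, and finish while holding the lever down with the flap up. Do not touch the flap, do not lift the lever out of its fork, and leave the other objects where they are.

Things in the scene. Friction and masses are not known exactly. Their poses are not given: they have to be found in the camera images.
- rig: fixed hinge tester. Origin on the table below the lever's pivot; z up, +y along the lever to its long end, -y to the flap; at yaw 0 its axes are the world's. Steel fork at the origin: cheeks at x = -36 and +36 mm, 91 mm high, pivot axis 75 mm high. White chamber 196 x 172 mm, 71 mm high, below the flap. Grey catch guide block 85 x 50 mm, 78 mm high, centred at x = -78, y = 90 mm
- lever: loose aluminium bar 28 mm wide, 12 mm thick, 275 mm long, 0.32 kg; its 12 mm cross pin lies in the fork's open slots. Origin at the pin's centre; frame parallel to the rig's at rest, when the bar climbs 0.21 rad to the long end. Pressing turns it about the rig's x by about -0.4 rad, till it lies on the stop. The flap's weight returns it when let go
- lever_pad (a point): centre of the upper face of the rubber pad (44 mm across, 50 mm along the lever) on the lever's long end. In the rig's frame at x = 0, y = 186 mm, about 127 mm high at rest; y = 191 mm, 48 mm high with the lever down on its stop. Pressing it takes about 4 to 10 N
- flap (a joint): angle of the flap in rad: 0 shut (level on the chamber), about 0.27 to 0.28 with the lever on its stop. Steel plate 190 x 150 x 10 mm, about 2.4 kg, hinged along its edge farthest from the fulcrum
- flap_edge (a point): middle of the flap's free edge, upper face, 82 mm above the table when shut; the lever's short end, 90 mm from the pivot, bears on the flap from below
- catch (a joint): travel of the catch in m: 0 in, tongue below the lever and blocking it; 0.050 fully out against its end stop. Slides to the rig's -x, with about 2 N of friction, and stays where it is left. The tongue is clear of the lever from 0.032
- catch_post (a point): centre of the top of the catch's upright steel post, 12 mm thick (rig x), 26 mm wide (rig y), free from 80 up to 140 mm above the table. It stands at rig x = -65 (catch in) to -115 mm (fully out), y = 90 mm; push its face towards the lever. There the lever's upper face is 100 mm above the table
- weight: bystander: steel knobbed weight, 48 mm diameter, 56 mm high, origin at the centre of its underside
- jar: bystander: white jar with black cap, 44 mm diameter, 65 mm high, origin at the centre of its underside
- driver: bystander: screwdriver lying on the table, about 200 mm long
- stop_top (a point): centre of the top of the fixed rubber-topped stop block (50 x 22 mm, 36 mm high) below the lever, at y = 150 mm in the rig's frame

How it is judged:
By the outcome, as a careful person would: the job done as asked, in the order asked, and still so for the second after the job is handed in, while the arm keeps its last pose, push and grip.
It also fails if it takes over 38 s, if anything falls off the work surface, if the arm or the gripper's body presses on something with over 40 N, if the wrist force passes 120 N, or if a joint passes its speed limit or range.

## Working session

There is one attempt and no reset: what is moved stays moved. The work goes in short steps, each a Python script; the robot and the scene stay as the last script left them, time stands still between calls to the robot, and variables do not carry over. Pictures are saved under pics/ and viewed, at most 10 in all, crops included, and the job is handed in when it is done.

```bash
mkdir -p pics; cat > h.py <<'E'
import numpy as np, cv2
from plant import ctrl, sensors, optics
def world(name,px,depth,P=None,tool=None):
    """px Nx2 (col,row), depth N -> world points"""
    P=P or optics.camera_params(name)
    uv=cv2.undistortPoints(np.array(px,float).reshape(-1,1,2),np.array(P["mtx"],float),np.array([P["k1"],0,0,0],float)).reshape(-1,2)
    c=np.c_[uv,np.ones(len(uv))]*np.array(depth,float).reshape(-1,1)
    return (c-np.array(P["t"]))@np.array(P["R"])
def cloud(name):
    im,d=optics.grab_frame(name); v,u=np.nonzero(d>0)
    return im,d,u,v,world(name,np.c_[u,v],d[v,u])
E
python3 - <<'E'
from h import *
for n in("scene","side"):
    im,d,u,v,X=cloud(n); cv2.imwrite(f"pics/{n}.png",im[...,::-1]); np.savez(n,im=im,d=d,u=u,v=v,X=X)
    P=optics.camera_params(n); print(n,-np.array(P["R"]).T@P["t"],P["k1"])
print(sensors.read_state()["t"],ctrl.tcp_to_tips)
E
```

```text
scene [1019.72068556  419.52545821 1033.91730725] -0.11753282641503784
side [388.76938733 801.71819151 970.71965713] -0.11326304965630836
0.1 25.0
```

View pics/scene.png

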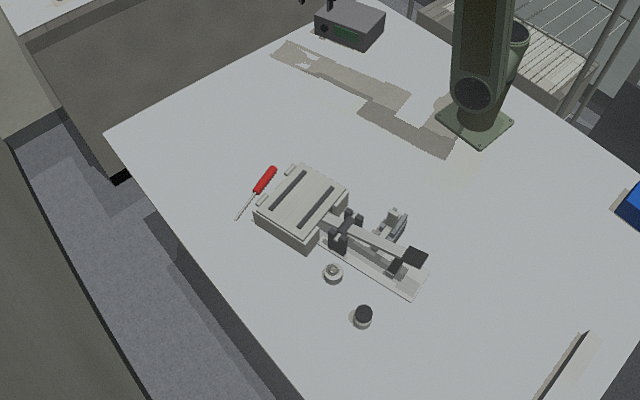

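View pics/side.png

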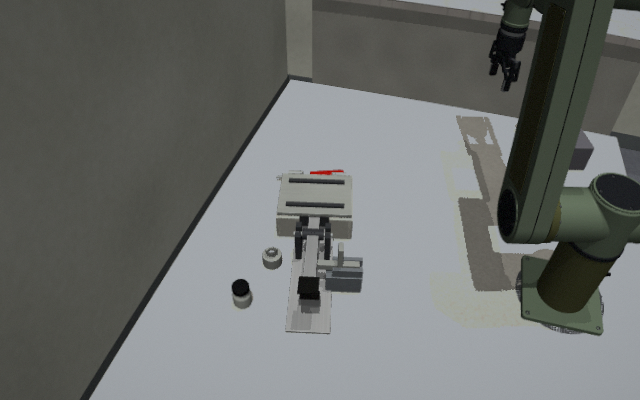

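The scene picture shows the lever pad at about (415,258), the post at (395,215) and the flap at (303,195). In the side view the pad is at (309,285) and the post at (341,253). Next I'll measure these points.

```bash
python3 - <<'E'
import numpy as np,cv2
for n,pad,post,flap in(("scene",(415,258),(395,212),(303,192)),("side",(309,283),(341,250),(316,192))):
    f=np.load(n+".npz"); u,v,X,im=f["u"],f["v"],f["X"],f["im"]; I=im[v,u].astype(int)
    def near(c,r): return np.hypot(u-c[0],v-c[1])<r
    m=near(pad,18)&(I.max(1)<75)&(X[:,2]>100)&(X[:,2]<145)
    P=X[m]; print(n,"pad",m.sum(),P.mean(0).round(1),cv2.minAreaRect(P[:,:2].astype(np.float32)))
    m=near(post,16)&(X[:,2]>130)&(X[:,2]<150); print(" post",m.sum(),X[m].mean(0).round(1),X[m].min(0).round(1),X[m].max(0).round(1))
    m=near(flap,50)&(X[:,2]>76)&(X[:,2]<88); Q=X[m]
    print(" flap",m.sum(),Q.mean(0).round(1),cv2.minAreaRect(Q[:,:2].astype(np.float32)))
    m=near(flap,110)&(X[:,2]>84)&(X[:,2]<97); print(" fork",m.sum(),np.median(X[m],0).round(1))
E
```

```text
scene pad 365 [575.1 227.8 125.6] ((574.5546264648438, 224.963134765625), (46.008243560791016, 53.843692779541016), 13.908705711364746)
 post 68 [534.  118.1 137.7] [524.5 104.4 130.2] [540.9 130.7 143.2]
 flap 3579 [655.4 -84.5  82.4] ((646.72607421875, -68.67344665527344), (191.81103515625, 218.40940856933594), 13.504907608032227)
 fork 1706 [626.3 -37.5  87.1]
side pad 376 [570.2 231.8 127. ] ((574.9668579101562, 213.33346557617188), (43.9727668762207, 87.27674102783203), 13.720403671264648)
 post 64 [528.2 122.5 138.4] [521.  104.4 130.3] [536.  132.6 143. ]
 flap 3058 [644.9 -70.2  82.8] ((639.8527221679688, -46.36012268066406), (189.17210388183594, 260.8839111328125), 13.745128631591797)
 fork 1471 [623.3 -40.3  87.2]
```

```bash
cat >> h.py <<'E'
YAW=.239; O=np.array([617.,47.])
c,s=np.cos(YAW),np.sin(YAW); RZ=np.array([[c,-s],[s,c]])
def rig(x,y,z): return np.r_[O+RZ@[x,y],z]
# tool down, tool y along rig y
ROT=np.array([[-c,-s,0],[-s,c,0],[0,0,-1.]])
def toRig(X): return np.c_[(X[:,:2]-O)@RZ,X[:,2]]
E
python3 - <<'E'
from h import *
a=ctrl.solve_ik(rig(-32,90,290),ROT); b=ctrl.solve_ik(rig(-32,90,290),ROT@np.diag([-1,-1,1]))
print(sensors.read_state()["eef_rot"],a,b)
R=ROT if (b is None or (a is not None and abs(a[5])<abs(b[5]))) else ROT@np.diag([-1,-1,1])
np.save("R.npy",R)
ctrl.gripper_to(0,30); ctrl.move_ptp(rig(-32,90,290),R)
st=sensors.read_state(); P=optics.camera_params("wrist"); im,d=optics.grab_frame("wrist")
T=np.eye(4);T[:3,:3]=st["eef_rot"];T[:3,3]=st["eef_pos"];W=np.linalg.inv(T@np.array(P["T_tool_cam"]))
v,u=np.nonzero(d>0); X=world("wrist",np.c_[u,v],d[v,u],dict(P,R=W[:3,:3],t=W[:3,3])); Q=toRig(X)
I=im[v,u].astype(int); cv2.imwrite("pics/w.png",im[...,::-1])
def rep(n,m): print(n,m.sum(),*(Q[m].mean(0).round(1),Q[m].min(0).round(1),Q[m].max(0).round(1)) if m.any() else "")
rep("post",(abs(Q[:,0]+65)<20)&(abs(Q[:,1]-90)<25)&(abs(Q[:,2]-140)<5))
rep("pad",(abs(Q[:,0])<35)&(abs(Q[:,1]-186)<40)&(Q[:,2]>112)&(Q[:,2]<140)&(I.max(1)<80))
rep("tips",(Q[:,2]>180))
print(st["t"],st["grip_width"],st["eef_pos"],st["force"])
E
```

```text
[[ 9.18386212e-01  3.95684817e-01 -5.40173219e-04]
 [ 3.95685064e-01 -9.18384005e-01  2.03678725e-03]
 [ 3.09839345e-04 -2.08429580e-03 -9.99997780e-01]] [ 7.15129987e-02  1.90181291e-01  1.49086149e+00 -4.44089210e-16
  1.46054987e+00 -1.73828333e+00] [ 7.15129987e-02  1.90181291e-01  1.49086149e+00 -4.44089210e-16
  1.46054987e+00  1.40330933e+00]
post 293 [-66.9  89.5 139.7] [-73.5  76.8 135.1] [-61.6 101.9 142. ]
pad 2161 [ -0.3 186.4 127. ] [-22.7 152.3 112.4] [ 20.9 211.6 133.8]
tips 43436 [-22.7  89.1 341. ] [-45.   26.6 269. ] [-11.3 151.5 367.9]
3.475 0.08782031545778166 [564.77468585 125.98452356 289.8898991 ] [-0.07447129  0.07787762  0.14260048]
```

View pics/w.png

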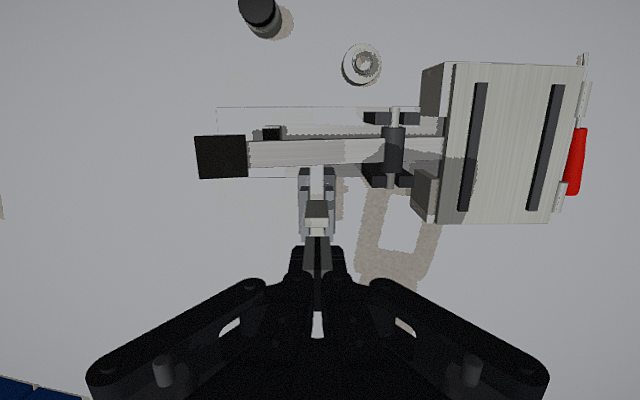

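The wrist picture shows the black pad at (220,157), the post at (317,215) and the fork at (393,150). The measured points fit the rig model within 2 mm, so I'll push the catch now.

```bash
python3 - <<'E'
from h import *
def s(n):
    st=sensors.read_state(); print(n,round(st["t"],2),toRig(st["eef_pos"][None]).round(1),(st["force"][:2]@RZ).round(1),round(st["force"][2],1))
print(ctrl.move_l(rig(-32,90,180),vel=200), ctrl.move_l(rig(-32,90,137),vel=80,threshold=6)); s("down")
print(ctrl.move_l(rig(-82,90,137),vel=50,threshold=12)); s("mid")
print(ctrl.move_l(rig(-115,90,137),vel=25,threshold=10)); s("end")
ctrl.hold(.3); s("hold")
im,d,u,v,X=cloud("side"); Q=toRig(X)
cv2.imwrite("pics/s2.png",cv2.resize(im[200:340,240:420,::-1],None,fx=4,fy=4))
E
```

```text
False False
down 4.91 [[-32.   90.  136.7]] [-1.2 -0.4] 0.8
False
mid 6.06 [[-82.3  90.1 136.8]] [0.4 1. ] -0.3
True
end 6.82 [[-97.8  90.1 136.9]] [1.2 0.7] 1.5
hold 7.12 [[-97.8  90.2 136.2]] [ 0.7 -0.2] 0.6
```

View pics/s2.png

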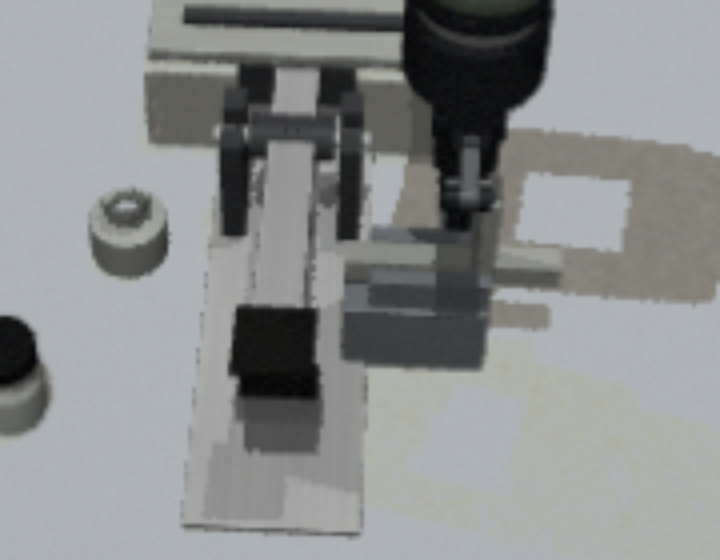

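The catch hit its end stop where expected: the tool is at x = -98, so the post is at about -115. The picture shows the tongue at about (400,257), clear of the lever. I'll back off, check the post, then press.

```bash
python3 - <<'E'
from h import *
def s(n):
    st=sensors.read_state(); print(n,round(st["t"],2),toRig(st["eef_pos"][None]).round(1),(st["force"][:2]@RZ).round(1),round(st["force"][2],1)); return st
ctrl.move_l(rig(-88,90,137),vel=60); ctrl.move_l(rig(-88,90,215),vel=200); ctrl.move_l(rig(0,186,215),vel=200)
im,d,u,v,X=cloud("scene"); Q=toRig(X)
m=(Q[:,0]<-50)&(Q[:,0]>-135)&(abs(Q[:,1]-90)<25)&(abs(Q[:,2]-138)<5); print("post",m.sum(),Q[m].mean(0).round(1))
print(ctrl.move_l(rig(0,187,165),vel=150)); print(ctrl.move_l(rig(0,187,145),vel=30,threshold=3)); s("touch")
for z in(125,105,88):
    th=np.arcsin((z-25-75)/193.1); print(ctrl.move_l(rig(0,193.1*np.cos(th),z),vel=40,threshold=20)); s(z)
E
```

```text
post 55 [-112.7   88.5  138.4]
False
True
touch 9.85 [[  0.7 187.4 151.9]] [-0.1 -0.2] 8.0
False
125 10.67 [[  1.  192.9 126.9]] [-1.8  4.3] 9.1
False
105 11.32 [[  1.2 194.9 107. ]] [-1.4  4.8] 7.5
False
88 11.89 [[  1.4 194.6  89.9]] [-1.1  5.1] 7.4
```

```bash
python3 - <<'E'
from h import *
def s(n):
    st=sensors.read_state(); print(n,round(st["t"],2),toRig(st["eef_pos"][None]).round(1),(st["force"][:2]@RZ).round(1),round(st["force"][2],1)); return st
print(ctrl.move_l(rig(0,191,62),vel=20,threshold=9)); s("stop"); ctrl.hold(.5); s("hold")
im,d,u,v,X=cloud("scene"); Q=toRig(X)
for y0 in range(-110,-260,-25):
    m=(abs(Q[:,0])<60)&(abs(Q[:,1]-y0)<6)&(Q[:,2]>70)&(Q[:,2]<160); print(y0,m.sum(),np.median(Q[m,2]).round(1))
cv2.imwrite("pics/s3.png",cv2.resize(im[150:310,230:450,::-1],None,fx=3.5,fy=3.5))
E
```

```text
True
stop 12.76 [[  1.4 193.4  73.8]] [-2.4  0.6] 7.2
hold 13.26 [[  1.4 193.5  73.8]] [-1.   0.5] 6.5
-110 128 112.8
-135 162 105.5
-160 157 98.9
-185 189 97.0
-210 142 85.0
-235 0 nan
  return _methods._mean(a, axis=axis, dtype=dtype,
  ret = ret.dtype.type(ret / rcount)
```

View pics/s3.png

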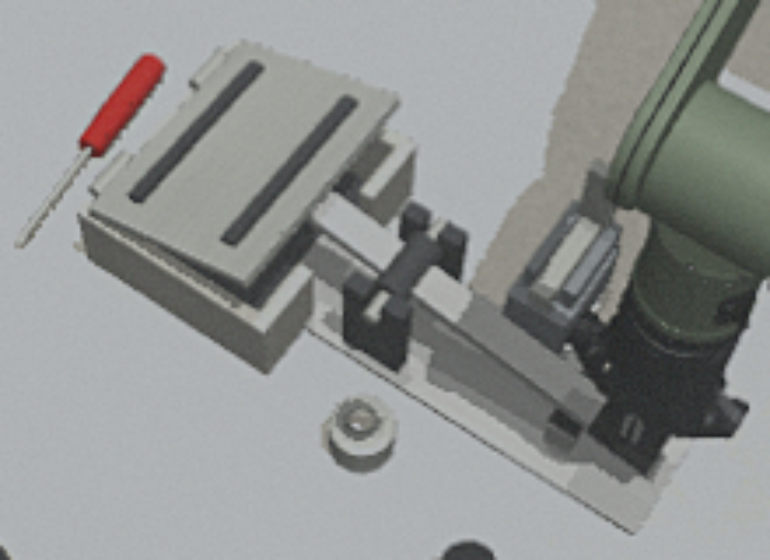

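The picture shows the flap up (free edge near (290,250)) and the lever down, pin in the fork. I'll press slightly more onto the stop so the hold is firm.

```bash
python3 - <<'E'
from h import *
def s(n):
    st=sensors.read_state(); print(n,round(st["t"],2),toRig(st["eef_pos"][None]).round(1),(st["force"][:2]@RZ).round(1),round(st["force"][2],1)); return st
for k in range(6):
    f=s(k)
    if f["force"][2]>12: break
    p=np.array(f["eef_pos"]); p[2]=(p[2] if k==0 else z)-.8; z=p[2]
    ctrl.move_l(p,vel=10,threshold=15); ctrl.hold(.2)
ctrl.hold(1); s("end")
E
```

```text
0 13.31 [[  1.4 193.4  73.8]] [-1.6  1.2] 8.0
1 13.76 [[  1.4 193.5  73.9]] [-2.1  0. ] 6.3
2 14.21 [[  1.5 193.5  73.7]] [-2.9 -0.4] 8.8
3 14.66 [[  1.6 193.5  73.5]] [-5.4 -0.9] 12.4
end 15.66 [[  1.6 193.5  73.5]] [-4.  -0.6] 12.6
```

Force rises with almost no travel, so the lever is firmly on its stop at about 12 N and steady.

```bash
python3 -c "
from h import *
print(ctrl.finish_job())"
```

```text
the job is handed in; nothing more can be done
None
```

I pushed the catch fully out to its end stop, pressed the lever onto its rubber stop and am holding it there at about 12 N with the flap up; the job was handed in at about 16 s.

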